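Switch on the extractor at its guarded toggle

ROBOT

A 7-joint arm with a two-finger parallel gripper is mounted at the origin on the work surface; the furniture and walls round the work are solid. World frame = base frame: x ahead of the robot, y to its left, z up, the work surface at z = 0. Lengths are in m, angles in rad, forces in N, time in s.
With the tool pointing down it reaches from about 0.425 to 0.825 m from the base axis. Payload 3.6 kg.
Tool frame: the origin (TCP) lies where the fingers leave the gripper's body, on its centre line; the fingertips stand 73 mm ahead of it and the grasp point (between the pads) lies 54 mm ahead of it; z points along the fingers, y is the line along which they close (so a half turn about z gives the same grasp; the last joint's range is limited). The gripper opens to 85 mm and grips with 20 to 120 N. Pads are 22 mm wide; open, the fingers measure 114 mm over their backs; the gripper's body (76 mm by 85 mm) begins 54 mm behind the grasp point. The pads swing forward as they close: fully open they stand 13 mm farther back than shut.
Start: joints at [-1.135, 0.615, -0.013, 1.423, 0.008, 1.103, -0.04], TCP at [0.29, 0.582, 0.304] pointing down, gripper open.
Joint ranges: [-3.12, 3.12], [-0.3, 2.06], [-1.34, 1.32], [0.26, 2.42], [-1.36, 4.5], [0.01, 1.98], [-2.84, 2.84]. Speed limits (rad/s): [2.79, 2.79, 3.14, 3.14, 3.14, 3.14, 3.14].

INTERFACE

Orientations are given as a unit quaternion [x, y, z, w].
In Python, from station import arm, snapshot, camera_info, ticket gives the robot as it stands. Calls block until the motion is done:
- arm.movep(position, orientation): joint-space move of the TCP to a pose.
- arm.line_to(position, velocity=0.15, ori=None): straight line of the TCP; ori=None keeps the orientation; velocity is the mean speed in m/s.
- arm.move_j(angles): joint-space move.
- arm.move_gripper(opening, effort=None): opening from 0.0 (shut) to 1.0 (fully open); effort is the grip in N (None keeps the last); returns when the fingers have stopped.
- arm.pause(seconds).
- arm.ik(position, orientation): joint angles nearest the present ones, or None.
- snapshot(name): name is "scene" or "side" or "wrist"; returns the picture (384x512x3 uint8, blue, green, red); there is no depth.
- camera_info(name): a dict with "fx", "fy", "cx", "cy" (pixels), "dist_coeffs" ([k1, k2, p1, p2, k3] as OpenCV has them; the pictures are not rectified), "R" (3x3) and "t" (3): a world point X has camera coordinates R X + t; the wrist camera has in their place "T_tool_cam" (4x4, takes a point from camera to tool coordinates, whose origin is the TCP and whose axes are the flange's). Camera axes: x right, y down, z forward; pixel columns grow to the right and rows downward; lengths in m; the calibration is good to about 2 mm. A picture is of the moment at which its call begins: read the wrist's pose just before it. camera_info takes no time and is no camera call.
A pose or a line that the arm cannot do raises arm.MotionError and nothing moves.
- ticket.finish_job(): hands the job in; it is judged then, once.
Readings, each from a call of its own:
- arm.read_time(): time.
- arm.read_joint_positions(): joint angles.
- arm.read_dq(): joint speeds.
- arm.read_effort(): joint torques, N m.
- arm.read_tool_pos(): TCP position.
- arm.read_eef_rot(): TCP orientation.
- arm.read_ft_force(): force on the tool from outside, world axes, zero at the start.
- arm.read_wrist_torque(): the same for the moment, N m.
- arm.read_opening(): opening from 0.0 (shut) to 1.0 (fully open).
- arm.read_finger_force(): force on a finger pad.
Only numpy, scipy, OpenCV 4.12 (cv2) and the standard library are available. Lean on these libraries where they do the work, as an engineer would, in place of code of your own. Each camera call takes 0.05 s, during which the arm holds its last target. There are 200 camera calls.

TASK

Switch on the extractor at the switch box whose toggle sits under a hinged black guard: lift the guard with the back of a finger, push the toggle beneath it fully over to the far side, then take the finger away so that the guard drops fully shut. Work gently with the fingers' outsides and tips, pinching and forcing nothing: leave the unguarded toggle on the other box alone, and do not pick up or shift the ink bottle, varnish jar or thread spool standing round the boxes.

Things in the scene. Friction and masses are not known exactly. Their poses are not given: they have to be found in the camera images.
- guarded_box: Fixed grey switch box with a bare metal panel on top, 100 (x) x 110 (y) x 50 mm high, that carries the guard and the extractor's toggle. Origin: centre of its underside; its +x axis points away from the robot (turned by up to 0.35 rad), z up; the panel is at z = 50 mm. The two boxes may stand left or right of the robot's centre line.
- guard_hinge (a point): Middle of the guard's hinge axis, on the box at x = +22, y = 0, z = 56 mm in the box's frame; the axis lies along the box's y. Frame parallel to the box's.
- guard (a joint): Angle of the black guard, rad: 0 shut, grows as its front swings up and back over the hinge, stop at 1.3. A hood with no front wall: rear wall 12 mm behind the hinge, roof 74 mm wide (y), 3 mm thick, side cheeks hanging 13 mm below the roof (68 mm clear between them), open below them. It never stays open: weight and a light spring (0.03 Nm shut, 0.05 Nm at 0.7 rad) shut it when let go.
- guard_lip (a point): Middle of the guard's rolled front lip (a bar 8 mm thick along y), on the guard; shut, it is 32 mm in front of and 38 mm above the hinge, 44 mm over the panel. It is smooth, slippery plastic: pushing it level to the box's +x with an upright finger swings the guard open; the finger passes in under the roof while the lip slides up its back, at most 57 mm over the panel.
- fan_toggle (a joint): Angle of the extractor's toggle under the guard, rad: 0 off (leaning 0.36 rad to the robot, -x), 0.72 on (leaning 0.36 rad away, +x). Stiff (about 1 N at the tip), it stays where it is left, so push it all the way. Its pivot lies 8 mm in front of the guard's hinge and 54 mm above the box's underside.
- fan_toggle_tip (a point): Centre of the round end (9 mm) of the extractor's steel toggle, 6 mm thick, 30 mm from its pivot; off, it stands 19 mm in front of the guard's hinge and 32 mm over the panel. A bush of 8.5 mm radius and 5 mm height surrounds its foot. A fingertip 18 to 28 mm over the panel meets the toggle's upper part while only its last 40 mm touch the lip.
- lamp_box: Fixed box of the same size and make but with a bare toggle and no guard, on the other side. Its toggle is to be left off. Origin: centre of its underside.
- lamp_toggle (a joint): Angle of the unguarded toggle, same values as the extractor's; it is off (0) and must stay so.
- ink_bottle: Loose black ink bottle, 42 mm thick and 60 mm high, standing beside the guarded box. Origin: centre of its underside.
- varnish: Loose brown varnish jar, 52 mm thick and 73 mm high, on the other side of the guarded box. Origin: centre of its underside.
- thread: Loose thread spool, 31 mm thick and 40 mm high, standing beside the unguarded box. Origin: centre of its underside.

How it is judged:
By the outcome, as a careful person would: the job done as asked, in the order asked, and still so for the second after the job is handed in, with the robot touching nothing.
It also fails if it takes over 32 s, if anything falls off the work surface, if the arm or the gripper's body presses on something with over 40 N, if the wrist force passes 120 N, or if a joint passes its speed limit or range.

## Working session

There is one attempt and no reset: what is moved stays moved. The work goes in short steps, each a Python script; the robot and the scene stay as the last script left them, time stands still between calls to the robot, and variables do not carry over. Pictures are saved under pics/ and viewed, at most 10 in all, crops included, and the job is handed in when it is done.

```bash
mkdir -p pics; ls; python3 - <<'E'
from station import arm,snapshot,camera_info
import cv2,numpy as np
for n in("scene","side"):
    cv2.imwrite(f"pics/{n}0.png",cv2.resize(snapshot(n),(800,600)))
    c=camera_info(n);R=np.array(c["R"]);print(n,c["fx"],c["cx"],c["cy"],c["dist_coeffs"],(-R.T@np.array(c["t"])).round(3),R[2].round(2))
print(np.array(camera_info("wrist")["T_tool_cam"]).round(3),arm.read_time(),arm.read_tool_pos(),arm.read_eef_rot())
E
```

```text
pics
scene 430.49424989988006 252.16698400400122 189.08776712903614 [-0.112147  0.        0.        0.        0.      ] [-0.465  0.54   0.646] [ 0.74 -0.48 -0.47]
side 406.931229529535 261.08503683265434 188.94651712300848 [-0.09004256  0.          0.          0.          0.        ] [ 0.377 -0.987  0.923] [ 0.04  0.76 -0.65]
[[ 0.    -0.949 -0.315  0.08 ]
 [ 1.     0.    -0.     0.001]
 [ 0.001 -0.315  0.949 -0.07 ]
 [ 0.     0.     0.     1.   ]] 0.1 [0.28996234 0.58116325 0.30283226] [ 2.29302245e-01  9.73354575e-01 -1.13690502e-03 -2.44923638e-04]
```

View pics/scene0.png

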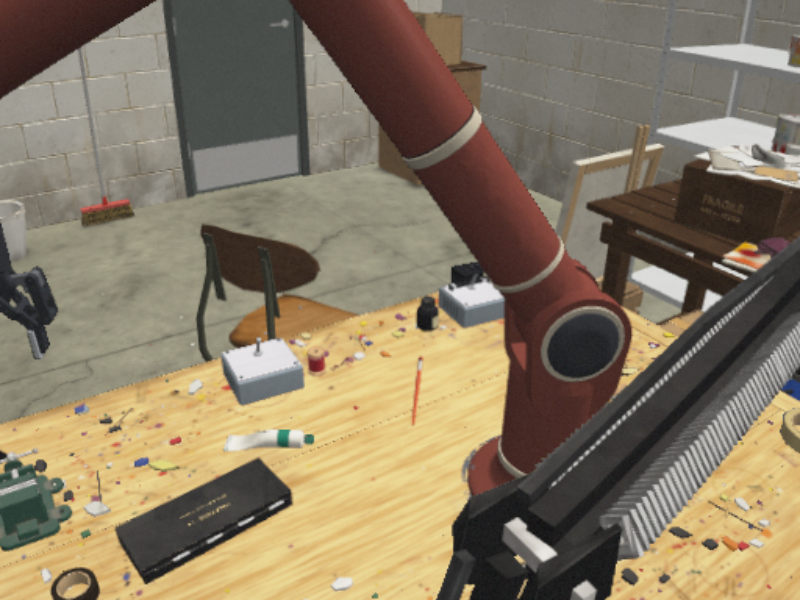

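View pics/side0.png

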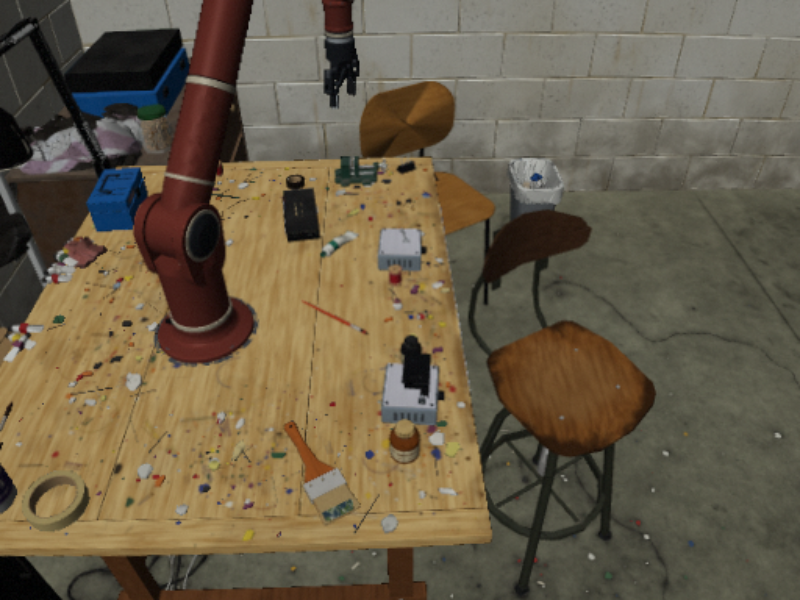

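Scene picture: the guarded box is partly hidden at about (475,300), with the ink bottle at (427,313) and the lamp box at (262,368). Side picture: guarded box about (411,392) with its black guard at (416,370), varnish (404,440), ink (411,347), lamp box (400,250).

```bash
cat > h.py <<'E'
from station import arm,snapshot,camera_info,ticket
import cv2,numpy as np
from scipy.spatial.transform import Rotation as Ro
def pose(n):
    c=camera_info(n)
    if n!="wrist":
        R=np.array(c["R"]).T;return c,R,-R@np.array(c["t"])
    T=np.array(c["T_tool_cam"]);B=Ro.from_quat(arm.read_eef_rot()).as_matrix()
    return c,B@T[:3,:3],B@T[:3,3]+arm.read_tool_pos()
def plane(P,uv,z):
    c,R,o=P
    K=np.array([[c["fx"],0,c["cx"]],[0,c["fy"],c["cy"]],[0,0,1]])
    n=cv2.undistortPoints(np.array(uv,float).reshape(-1,1,2),K,np.array(c["dist_coeffs"]))[:,0]
    d=np.c_[n,np.ones(len(n))]@R.T
    return o+d*((z-o[2])/d[:,2])[:,None]
def quat(yaw,s=1): # tool z down, tool y along s*(box x)
    y=s*np.array([np.cos(yaw),np.sin(yaw),0]);z=np.array([0,0,-1.])
    return Ro.from_matrix(np.c_[np.cross(y,z),y,z]).as_quat()
E
python3 - <<'E'
from h import *
P=pose("side")
uv=np.array([[386,366],[439,368],[437,404],[384,402],[411,387]])*.64
print(plane(P,uv,.05).round(3))
print("lamp",plane(P,np.array([[400,243]])*.64,.05).round(3),"varnish,ink",plane(P,np.array([[405,457],[411,362]])*.64,0).round(3))
for s in(1,-1):
  for p in([.55,-.2,.3],[.65,-.2,.25],[.6,-.2,.15]): 
    print(s,p,arm.ik(p,quat(0,s)))
E
```

```text
[[ 0.377 -0.173  0.05 ]
 [ 0.476 -0.183  0.05 ]
 [ 0.465 -0.269  0.05 ]
 [ 0.372 -0.26   0.05 ]
 [ 0.421 -0.227  0.05 ]]
lamp [[0.419 0.215 0.05 ]] varnish,ink [[ 0.405 -0.342  0.   ]
 [ 0.427 -0.118  0.   ]]
1 [0.55, -0.2, 0.3] [-0.00573595  0.55758924  0.51376846  1.63536133 -0.30815141  1.03023604
  0.6031978 ]
1 [0.65, -0.2, 0.25] [ 0.05619047  0.73914281  0.39768909  1.40084898 -0.30337442  1.06198572
  0.50853587]
1 [0.6, -0.2, 0.15] [ 0.1199723   0.77485515  0.28751424  1.63890931 -0.28901767  0.76991526
  0.53852563]
-1 [0.55, -0.2, 0.3] [-0.29794475  0.75787977  1.13412183  1.64394647 -0.72496992  1.22066883
 -2.14489174]
-1 [0.65, -0.2, 0.25] [-0.24038499  0.96110355  1.13193938  1.4116235  -0.8743554   1.31482697
 -2.20383557]
-1 [0.6, -0.2, 0.15] [-0.26822785  1.05229202  1.13052621  1.65180828 -1.03736676  1.14937599
 -1.99330996]
```

```bash
python3 - <<'E'
from h import *
q=quat(-.1)
for p in([.43,-.28,.28],[.37,-.22,.145],[.40,-.22,.145]): print(arm.ik(p,q))
arm.move_gripper(0.0,20)
arm.movep([.43,-.28,.28],q)
print(arm.read_time(),arm.read_joint_positions(),arm.read_tool_pos(),arm.read_opening())
P=pose("wrist");np.save("P.npy",np.c_[P[1],P[2]])
im=snapshot("wrist");cv2.imwrite("pics/w1raw.png",im);cv2.imwrite("pics/w1.png",cv2.resize(im,(800,600)))
cv2.imwrite("pics/s1raw.png",snapshot("side"))
E
```

```text
[-0.05853708  0.58131605  0.93583794  1.86489206 -0.5598177   0.98365272
  1.02389912]
[ 0.41307138  0.5574481   0.10402193  2.20315631 -0.14601258  0.38714431
  0.53677725]
[ 0.27284663  0.59242028  0.26627742  2.13831306 -0.34412874  0.45060399
  0.70744851]
3.925 [-0.05954999  0.58151065  0.93472487  1.86453481 -0.55999116  0.9837307
  1.02385954] [ 0.43070346 -0.27922678  0.27983463] -0.005140354460251659
```

View pics/w1.png

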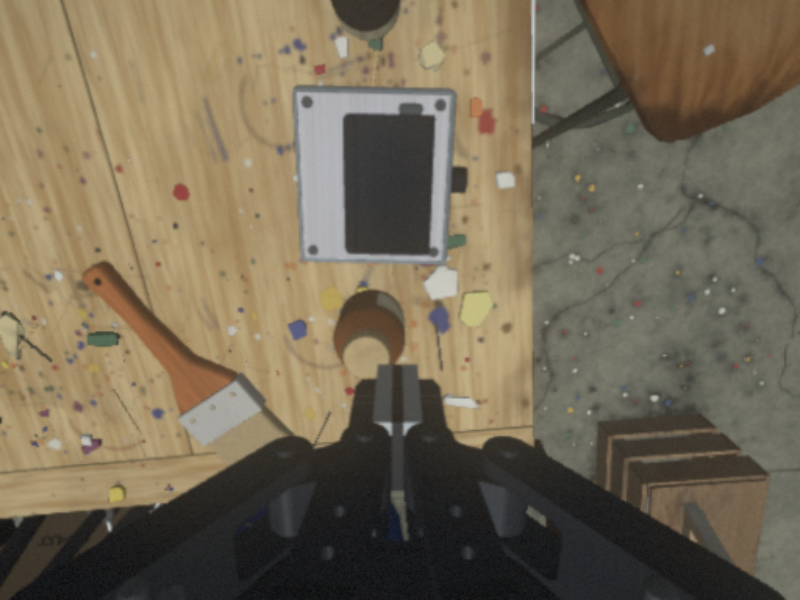

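Wrist picture: panel corners at about (295,88), (455,92), (445,262), (302,262). The guard roof covers (345–435, 113–255), the varnish jar is at (368,335), and the closed fingertips are at (375–420, 365).

```bash
python3 - <<'E'
from h import *
A=np.load("P.npy");P=(camera_info("wrist"),A[:,:3],A[:,3])
im=cv2.imread("pics/w1raw.png");hsv=cv2.cvtColor(im,cv2.COLOR_BGR2HSV)
sub=lambda m:cv2.bitwise_and(m,cv2.rectangle(np.zeros_like(m),(170,40),(310,185),255,-1))
m=sub(cv2.inRange(hsv,(0,0,110),(180,60,255)))
m=cv2.morphologyEx(m,cv2.MORPH_OPEN,np.ones((5,5)))
c=max(cv2.findContours(m,0,1)[0],key=cv2.contourArea)
print("panel px",cv2.boundingRect(c))
def rect(c,z):
    w=plane(P,c.reshape(-1,2),z)[:,:2]
    (cx,cy),s,a=cv2.minAreaRect((w*1000).astype(np.float32));print(z,(round(cx,1),round(cy,1)),np.round(s,1),round(a,2))
rect(cv2.convexHull(c),.05)
print("cam",A[:,3].round(3))
scr=plane(P,np.array([[307,102],[440,104],[434,253],[313,250]])*.64,.05);print("screws",scr.round(4)[:,:2].tolist(),scr.mean(0).round(4))
g=sub(cv2.inRange(hsv,(0,0,0),(180,255,60)));g=cv2.morphologyEx(g,cv2.MORPH_OPEN,np.ones((25,25)))
c=max(cv2.findContours(g,0,1)[0],key=cv2.contourArea);print("guard",cv2.boundingRect(c));rect(c,.098)
# fingertips in tool frame
T=np.array(P[0]["T_tool_cam"]);t=(P[0],T[:3,:3],T[:3,3])
K=P[0]
n=cv2.undistortPoints(np.array([[[375,365]],[[420,365]]],float)*.64,np.array([[K["fx"],0,K["cx"]],[0,K["fy"],K["cy"]],[0,0,1]]),np.array(K["dist_coeffs"]))[:,0]
d=np.c_[n,[1,1]]@T[:3,:3].T
print("tips",(T[:3,3]+d*((.011-T[0,3])/d[:,0])[:,None]).round(4))
E
```

```text
panel px (187, 57, 107, 129)
0.05 (425.4, -229.6) [124.3 106.3] 83.88
cam [ 0.439 -0.199  0.35 ]
screws [[0.3882, -0.1705], [0.4675, -0.1794], [0.4574, -0.2702], [0.3776, -0.2603]] [ 0.4227 -0.2201  0.05  ]
guard (236, 102, 39, 49)
0.098 (437.6, -226.6) [39.6 32.3] 84.4
tips [[ 0.011  -0.0064  0.0682]
 [ 0.011   0.0086  0.0682]]
```

```bash
cat >> h.py <<'E'
C=np.array([.4227,-.2201]);yaw=-.115
X=np.array([np.cos(yaw),np.sin(yaw)]);Y=np.array([-X[1],X[0]])
def W(x,y,z): return np.r_[C+x*X+y*Y,z]   # box -> world
def B(w): return np.c_[(w[:,:2]-C)@X,(w[:,:2]-C)@Y]
E
python3 - <<'E'
from h import *
A=np.load("P.npy");P=(camera_info("wrist"),A[:,:3],A[:,3])
print("guard corners box",(1e3*B(plane(P,np.array([[345,114],[435,114],[434,255],[346,253]])*.64,.095))).round(1).tolist())
q=quat(yaw)
arm.movep(W(-.055,0,.21),q)
arm.line_to(W(-.055,0,.144),.1)
print(arm.read_time(),(1e3*B(np.array([arm.read_tool_pos()]))).round(1),arm.read_tool_pos()[2],arm.read_ft_force(),arm.read_joint_positions())
P=pose("wrist");np.save("P2.npy",np.c_[P[1],P[2]])
w=snapshot("wrist");s=snapshot("side")
cv2.imwrite("pics/w2raw.png",w);cv2.imwrite("pics/s2raw.png",s)
cv2.imwrite("pics/c2.png",np.hstack([cv2.resize(w[100:340,120:400],(466,400)),cv2.resize(s[180:310,210:315],(323,400))]))
E
```

```text
guard corners box [[-12.6, 36.7], [33.6, 37.5], [36.3, -36.5], [-13.4, -36.3]]
5.3667 [[-54.5  -0.5]] 0.14434840077665695 [-0.52048863 -0.07237281  0.2665469 ] [ 0.01357123  0.65578995  0.69852823  2.22641356 -0.85273514  0.54738812
  1.25902619]
```

View pics/c2.png

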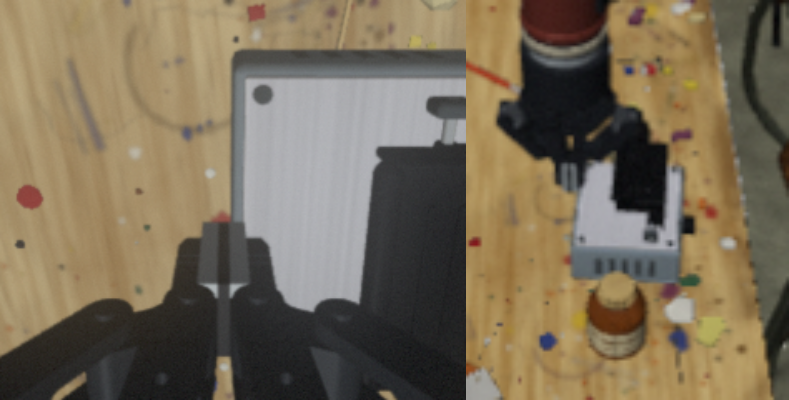

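The guard's corners land at box ±37 mm and x = -13 mm, which matches the lip. The fingers are in front of it, clear, with the tip at about 21–26 mm over the panel. Now the push, with force checks.

```bash
python3 - <<'E'
from h import *
f=lambda:(np.array(arm.read_ft_force())-f0)
f0=np.array(arm.read_ft_force())
def rep(x): 
    F=f();print(x,"Fx",round(F[:2]@X,2),"Fy",round(F[:2]@Y,2),"Fz",round(F[2],2),(1e3*B(np.array([arm.read_tool_pos()]))).round(1)[0],round(arm.read_time(),2));return -F[:2]@X
for x in(-32,-20,-12,-5,-1,2,4,5,6,7,8,9,10,11,12):
    arm.line_to(W(x/1e3,0,.144),.04)
    r=rep(x)
    if r>8: break
P=pose("wrist");w=snapshot("wrist");s=snapshot("side")
cv2.imwrite("pics/w3raw.png",w)
cv2.imwrite("pics/c3.png",np.hstack([cv2.resize(w[100:340,120:400],(466,400)),cv2.resize(s[180:310,210:315],(323,400))]))
E
```

```text
-32 Fx 0.38 Fy 0.18 Fz 0.88 [-32.2   0.1] 6.19
-20 Fx 0.57 Fy 0.35 Fz 0.51 [-19.8   0. ] 6.64
-12 Fx 0.44 Fy 0.33 Fz -0.05 [-11.6   0. ] 6.99
-5 Fx 0.35 Fy -0.75 Fz -0.18 [-4.5  0. ] 7.32
-1 Fx -0.47 Fy -0.31 Fz 0.49 [-0.6 -0. ] 7.57
2 Fx 0.02 Fy -0.03 Fz 0.65 [2.2 0. ] 7.82
4 Fx -0.62 Fy 0.02 Fz -0.07 [4. 0.] 8.07
5 Fx -0.13 Fy -1.14 Fz 0.2 [4.9 0.1] 8.32
6 Fx -1.45 Fy 0.16 Fz -0.84 [5.7 0. ] 8.57
7 Fx -4.15 Fy -1.71 Fz 0.72 [6.2 0. ] 8.82
8 Fx -5.28 Fy 0.88 Fz 2.26 [6.5 0.1] 9.07
9 Fx -6.72 Fy -0.22 Fz 3.22 [6.7 0. ] 9.32
10 Fx -9.03 Fy -0.0 Fz 4.14 [6.9 0. ] 9.57
```

View pics/c3.png

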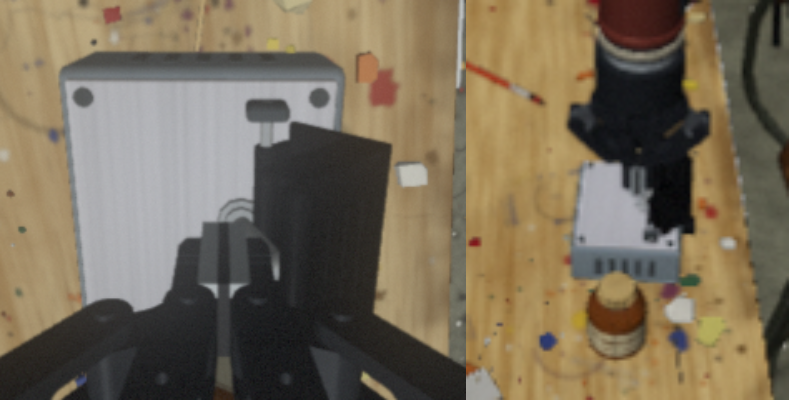

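The force rose from box x ≈ 6 mm, where the toggle's far stop was predicted. The picture shows the guard raised on the finger's back, with the steel toggle at (272,255) leaning away ahead of the finger. Next I back out and check.

```bash
python3 - <<'E'
from h import *
def proj(P,w):
    c,R,o=P;K=np.array([[c["fx"],0,c["cx"]],[0,c["fy"],c["cy"]],[0,0,1]])
    return cv2.projectPoints(np.array([w]),cv2.Rodrigues(R.T)[0],-R.T@o,K,np.array(c["dist_coeffs"]))[0].ravel()
P=pose("wrist")
for n,x in(("on",.0246),("off",.003)):
    u=proj(P,W(x,0,.082));print(n,((u-[120,100])*[466/280,400/240]).round())
arm.line_to(W(-.055,0,.144),.05)
print(arm.read_time(),arm.read_ft_force())
arm.line_to(W(-.055,0,.23),.12)
arm.movep(W(-.03,-.06,.28),quat(yaw))
P=pose("wrist");np.save("P4.npy",np.c_[P[1],P[2]])
w=snapshot("wrist");s=snapshot("side");print(arm.read_time())
cv2.imwrite("pics/c4.png",np.hstack([cv2.resize(w,(480,360)),cv2.resize(s[180:310,210:315],(291,360))]))
cv2.imwrite("pics/w4raw.png",w)
E
```

```text
on [279. 265.]
off [208. 265.]
11.1167 [ 0.40285479  0.22398056 -0.56223617]
12.5083
```

View pics/c4.png

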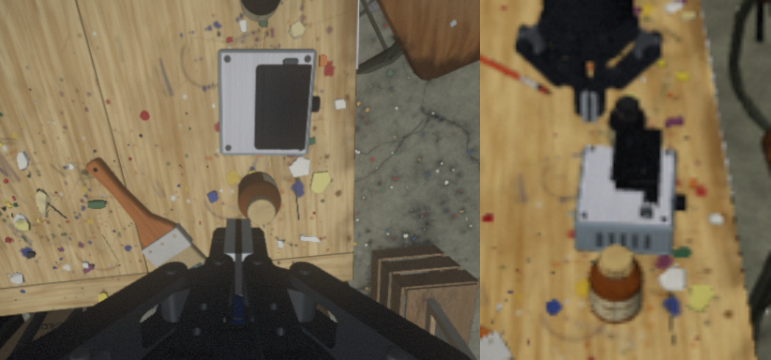

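The toggle's "on" tip was predicted at (279,265), which is where the steel was seen. The guard now looks shut (roof at 255–312, 66–150 in the wrist part), and the bottle and jar stand in place. I'll check the lip position and hand in.

```bash
python3 - <<'E'
from h import *
A=np.load("P4.npy");P=(camera_info("wrist"),A[:,:3],A[:,3])
b=1e3*B(plane(P,np.array([[256,66],[254.5,148]])*512/480,.095));print(b.round(1))
if abs(b[:,0].mean()+13)<3: arm.pause(.5);print(ticket.finish_job())
E
```

```text
[[-14.   36.2]
 [-14.  -35. ]]
the job is handed in; nothing more can be done
None
```

The extractor is switched on, the guard has dropped fully shut, and the job is handed in at about 13 s. The lamp toggle, ink bottle, varnish jar and thread spool were never touched, though I didn't measure the lamp toggle or the spool afterwards.

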